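Step the vee-nosed stop slide one notch towards the hub

TASK

Of the two latched stop slides on the bench, take the one with the V-shaped nose: squeeze its latch tab against its grip post and, while it is squeezed, shift the slide exactly one notch towards the steel wheel hub. Then let go so that the latch springs out and locks in that notch. Leave the hub where it stands.

Things in the scene. Friction and masses are not known exactly. Their poses are not given: they have to be found in the camera images.
- vee_slide (a joint): carriage of the V-nosed slide along its grey base (145 x 235 mm); m, + along y of vee_grip. Starts in the middle notch, about 0; notches in a steel comb at -0.068, -0.034, 0, 0.034, 0.068, 2 mm play each way. Locked while the tab is out; slides with under 5 N when squeezed. Let go within 10 mm of a notch, it draws in. A like slide with a round nose is not to be used.
- vee_grip (a point): where to centre the finger pads, 58 mm above the bench; close along its x (level, square to the slide; from fixed post to latch tab, V nose at -x). From above two steel bars, 30 mm wide along y, tops at 76 mm: post 18 mm thick, outer face x = -14 mm, does not yield; tab 8 mm, outer face +30 mm out, +14 squeezed. Below 33 mm: carriage and comb. Aim 0 to 4 mm to the post side, never the tab side.
- vee_tab (a point): centre of the outer face of the V-nosed slide's latch tab, 58 mm above the bench; in the frame of vee_grip at x = +30 mm when out and locked, +14 mm when fully in (the tab moves only along x). Its spring takes 5.5 N to start and 9.5 N fully in; 12 mm of travel clears the comb.
- hub: dark steel wheel hub: flange 104 mm in diameter, 10 mm thick, with five studs, and a boss 60 mm in diameter, 52 mm high in all, 0.9 kg, standing loose on the bench at the left or the right end of the row of slides; origin at the centre of its underside, z up
Things that resemble listed ones, but are neither listed nor needed, are in the scene too. Leave any blue, purple or turquoise look-alike of the hub alone.

How it is judged:
On the way:
1. the latch tab of the V-nosed slide is squeezed in by 4 mm or more (x of vee_tab in the frame of vee_grip below 0.026 m), for 0.1 s.
At the end, for the whole second after the job is handed in: the V-nosed slide stands at rest in the notch next to its starting notch on the hub's side (34 mm along, within 6 mm) with its latch tab sprung out again (within 3.5 mm of fully out) (((y of hub in the frame of vee_grip above 0 m and value of joint vee_slide between 0.028 and 0.04 m) or (y of hub in the frame of vee_grip below 0 m and value of joint vee_slide between -0.04 and -0.028 m)) and x of vee_tab in the frame of vee_grip above 0.0265 m and velocity of joint vee_slide between -0.01 and 0.01 m/s); the robot touches nothing.
It fails at once if the hub is pushed more than 20 mm from its place (distance of hub from where it was at the start of the episode above 0.02 m).
It also fails if it takes over 32 s, if anything falls off the work surface, if the arm or the gripper's body presses on something with over 40 N, if the wrist force passes 120 N, or if a joint passes its speed limit or range.

ROBOT

A 6-joint arm with a two-finger parallel gripper is mounted at the origin on the work surface. World frame = base frame: x ahead of the robot, y to its left, z up, the work surface at z = 0. Lengths are in m, angles in rad, forces in N, time in s.
With the tool pointing down it reaches from about 0.3 to 0.875 m from the base axis. Payload 6.4 kg.
Tool frame: the origin (TCP) lies between the finger pads; the fingertips stand 14 mm ahead of it and the grasp point (between the pads) lies 5 mm behind it (arm.tip_extent is the distance from the TCP to the fingertips, in m); z points along the fingers, y is the line along which they close (so a half turn about z gives the same grasp; the last joint's range is limited). The gripper opens to 85 mm and grips with 20 to 120 N. Pads are 22 mm wide; open, the fingers measure 114 mm over their backs; the gripper's body (76 mm by 85 mm) begins 54 mm behind the grasp point. The pads swing forward as they close: fully open they stand 13 mm farther back than shut.
Start: joints at [-1.381, 0.181, 1.607, -0, 1.354, -0.206], TCP at [0.222, -0.531, 0.245] pointing down, gripper open.
Joint ranges: [-2.99, 2.99], [-0.89, 2.07], [0.3, 2.58], [-1.14, 4.28], [0, 2.63], [-3.12, 3.12]. Speed limits (rad/s): [2.57, 2.57, 3.01, 3.14, 3.14, 3.14].

INTERFACE

Orientations are given as a unit quaternion [w, x, y, z].
In Python, from bench import arm gives the robot as it stands.
- The arm moves only by the shell command python3 -m jog 'ROWS' [FORCE]. ROWS is JSON, a list of rows, each a list of 7 numbers: the closure, from -1 (fully open) to 1 (shut), then the shift along the tool's x, y, z in units of 12 cm (1.0 is 12 cm), then the turn, a rotation vector about the tool's x, y, z in units of 90 degrees (1.0 is 90 degrees). In form: [[hand, x, y, z, wx, wy, wz], ...]. A call has exactly 5 rows; each row shifts and turns the commanded pose from where the row before left it, along the tool's axes as they then stand; what a row does not reach is not made up. A row lasts 1/12 s, in which the tool goes at most 41.7 mm and 7.16 degrees, less where a joint would pass 70% of its speed; a pose out of reach is approached as far as the arm can. A call with a number of a shift or a turn outside -1 to 1 is refused whole. A call with a gripper value outside its range is refused whole. The fingers move at their own pace and stop on an object; FORCE is the grip in N (left out, the last holds). Time passes only in rows, so rows that do not move let the fingers close, or fill a call up. It gives the time, the measured TCP pose, the force, the opening and the grip force at its end, in the units of the state.
- arm.read_state(): the state, without advancing time (a new reading comes with each control period).
- arm.get_image(name): name is "side" or "top"; returns (picture, depth): 384x512x3 uint8, blue, green, red; 384x512 float32, m along the optical axis (not along the pixel's ray), 0 where there is no reading.
- arm.camera_info(name): a dict with "fx", "fy", "cx", "cy" (pixels), "extrinsics" (4x4, takes a point from camera to world coordinates). Camera axes: x right, y down, z forward; pixel columns grow to the right and rows downward; lengths in m; the calibration is good to about 2 mm. A picture is of the moment at which its call begins. camera_info takes no time and is no camera call.
- arm.hand_in(): hands the job in; it is judged then, once.
The state is a dict: "time_s": time; "joints": joint angles; "qd": joint speeds; "tau": joint torques, N m; "ee_pos": TCP position; "orientation": TCP orientation; "ft_force": force on the tool from outside, world axes, zero at the start; "wrist_torque": the same for the moment, N m; "finger_gap": finger opening in m; "finger_force": force on a finger pad.
Only numpy, scipy, OpenCV 4.12 (cv2) and the standard library are available. Lean on these libraries where they do the work, as an engineer would, in place of code of your own. Each camera call takes 0.05 s, during which the arm holds its last target. There are 200 camera calls.

## Working session

There is one attempt and no reset: what is moved stays moved. The work goes in short steps, Python scripts to look and compute and a shell command to move; the robot and the scene stay as the last step left them, time stands still between calls to the robot, and variables do not carry over. Pictures are saved under pics/ and viewed, at most 10 in all, crops included, and the job is handed in when it is done.

```bash
mkdir -p pics; ls; python3 - <<'E'
from bench import arm
import cv2,numpy as np
for n in("top","side"):
    p,d=arm.get_image(n); cv2.imwrite(f"pics/{n}0.png",p); np.savez(f"{n}0.npz",p=p,d=d)
    c=arm.camera_info(n); print(n,c["fx"],c["cx"],c["cy"],np.round(c["extrinsics"],3).tolist())
s=arm.read_state(); print(s["ee_pos"],s["orientation"],s["finger_gap"],s["time_s"])
E
```

```text
pics
top 369.65189663514946 256.71358842817176 196.82327876098418 [[0.009, -0.981, 0.191, 0.194], [-1.0, -0.01, -0.003, 0.075], [0.005, -0.191, -0.982, 1.509], [0.0, 0.0, 0.0, 1.0]]
side 475.2468249458216 253.89607465778863 197.88200253261246 [[0.888, -0.351, 0.296, -0.095], [-0.459, -0.68, 0.571, -0.975], [0.001, -0.644, -0.765, 1.461], [0.0, 0.0, 0.0, 1.0]]
[ 0.22160286 -0.53007031  0.24447058] [-7.87777994e-04  9.80482032e-01  1.96607131e-01 -5.43131681e-06] 0.08549804818422578 0.1
```

View pics/top0.png

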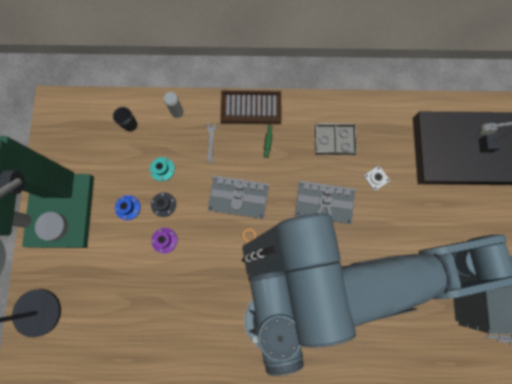

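View pics/side0.png

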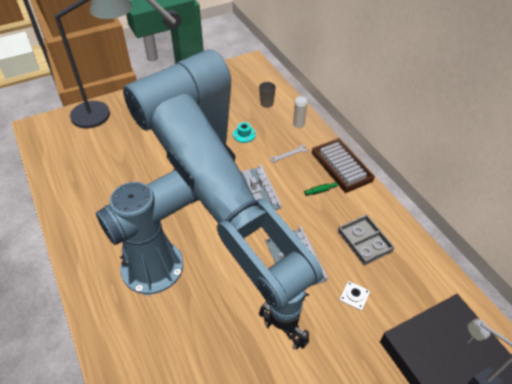

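The dark hub is at top pixel (163,204), at the left (+y) end of the row. The slides are at (239,197) and (325,201). I'll zoom in on their noses.

```bash
python3 - <<'E'
import cv2,numpy as np
p=np.load("top0.npz")["p"]
cv2.imwrite("pics/crop0.png",cv2.resize(p[170:230,200:365],None,fx=4.8,fy=4.8,interpolation=cv2.INTER_CUBIC))
E
```

```text
(no output)
```

View pics/crop0.png

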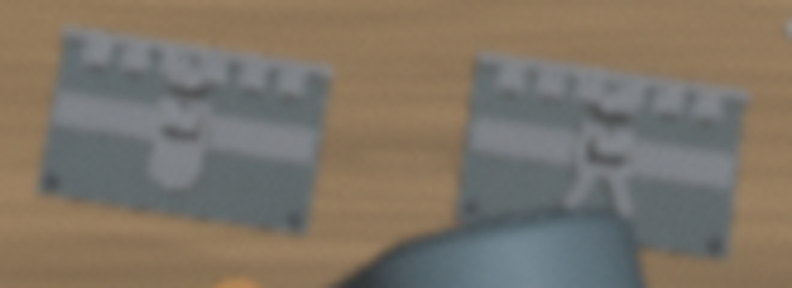

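The left slide at (239,197) has a round nose. The right one at (325,201) has two splayed prongs, so it is the V. I'll measure it using the depth.

```bash
cat > h.py <<'E'
import numpy as np,cv2
from bench import arm
def cloud(d,n):
    c=arm.camera_info(n); v,u=np.mgrid[:d.shape[0],:d.shape[1]]
    P=np.stack([(u-c["cx"])/c["fx"]*d,(v-c["cy"])/c["fy"]*d,d],-1)
    E=np.array(c["extrinsics"]); return P@E[:3,:3].T+E[:3,3]
def ray(u,v,z,n):
    c=arm.camera_info(n);E=np.array(c["extrinsics"])
    r=E[:3,:3]@[(u-c["cx"])/c["fx"],(v-c["cy"])/c["fy"],1]
    return E[:3,3]+r*(z-E[2,3])/r[2]
E
python3 - <<'E'
from h import *
D=np.load("top0.npz");W=cloud(D["d"],"top")
np.set_printoptions(linewidth=200)
print((W[180:224,296:356:1,2]*1000).astype(int)[::1,18:46])
# base corners from crop pixels (px = 200+x/4.8, 170+y/4.8)
for x,y in((475,55),(748,92),(724,256),(458,222)): print(np.round(ray(200+x/4.8,170+y/4.8,.012,"top"),4))
print("hub",ray(163,204,.03,"top"))
for i,(u,v) in enumerate(((325,192),(325,197),(326,202))):print(W[v,u])
E
```

```text
[[  7   2  -1 ...   5   2   0]
 [  3   0  -2 ...   0  -2  -1]
 [ -2   5   9 ...   0   1  -4]
 ...
 [801 804 801 ...   7  13   8]
 [802 803 804 ...   2  -4   5]
 [801 801 804 ...   1  -2   3]]
[ 0.5528 -0.1051  0.012 ]
[ 0.5224 -0.3408  0.012 ]
[ 0.3797 -0.3144  0.012 ]
[ 0.4066 -0.0888  0.012 ]
hub [0.4487002  0.44987086 0.03      ]
[ 0.49456385 -0.19924274  0.08082195]
[ 0.4758538  -0.20009719  0.07362485]
[ 0.45757887 -0.20544149  0.06374185]
```

```bash
python3 - <<'E'
from h import *
D=np.load("top0.npz");W=cloud(D["d"],"top");p=D["p"]
a=np.radians(-7.0);ex=np.array([np.cos(a),np.sin(a)]);ey=np.array([-np.sin(a),np.cos(a)])
b=np.zeros(p.shape[:2],bool);b[180:224,296:356]=1
m=b&(W[...,2]>.058)&(W[...,2]<.095)
q=W[m];print(m.sum(),"mean",q.mean(0)); c=np.array([.475,-.2])
vs,us=np.where(m)
for v,u,w in zip(vs,us,q):
    r=ray(u,v,.076,"top")[:2]-c
    print(u,v,int(p[v,u].mean()),"z%d"%(w[2]*1e3),"x%d y%d"%(1e3*r@ex,1e3*r@ey),end=" | ")
E
python3 - <<'E'
import cv2,numpy as np
p=np.load("top0.npz")["p"]
cv2.imwrite("pics/crop1.png",cv2.resize(p[180:216,305:345],None,fx=16,fy=16,interpolation=cv2.INTER_NEAREST))
E
```

```text
67 mean [ 0.47529651 -0.20810599  0.07396295]
325 191 121 z80 x24 y2 | 326 191 130 z72 x25 y-1 | 327 191 132 z77 x25 y-5 | 328 191 131 z80 x26 y-9 | 329 191 131 z76 x26 y-13 | 324 192 94 z71 x19 y6 | 325 192 111 z80 x20 y2 | 326 192 121 z77 x20 y-1 | 327 192 124 z77 x21 y-5 | 328 192 122 z69 x22 y-9 | 329 192 122 z77 x22 y-13 | 330 192 125 z81 x23 y-17 | 331 192 125 z78 x23 y-21 | 324 193 84 z59 x15 y5 | 325 193 92 z62 x16 y1 | 326 193 101 z65 x16 y-1 | 327 193 102 z71 x17 y-5 | 328 193 102 z68 x17 y-9 | 329 193 104 z77 x18 y-13 | 330 193 108 z78 x19 y-17 | 331 193 112 z74 x19 y-21 | 329 194 85 z61 x14 y-14 | 327 196 101 z60 x5 y-7 | 324 197 125 z78 x0 y4 | 325 197 124 z73 x0 y0 | 326 197 118 z67 x0 y-3 | 323 198 119 z58 x-4 y7 | 324 198 124 z75 x-4 y3 | 325 198 127 z72 x-3 y0 | 326 198 126 z77 x-3 y-3 | 327 198 125 z78 x-2 y-7 | 328 198 128 z74 x-2 y-11 | 329 198 130 z74 x-1 y-15 | 330 198 132 z76 x-1 y-19 | 331 198 125 z74 x0 y-23 | 323 199 111 z60 x-8 y7 | 324 199 121 z78 x-8 y3 | 325 199 130 z77 x-7 y0 | 326 199 131 z86 x-7 y-4 | 327 199 132 z78 x-6 y-8 | 328 199 132 z76 x-6 y-12 | 329 199 134 z71 x-5 y-16 | 330 199 134 z73 x-5 y-19 | 331 199 130 z78 x-4 y-23 | 323 200 102 z65 x-12 y7 | 324 200 118 z80 x-12 y3 | 325 200 130 z72 x-11 y0 | 326 200 132 z76 x-11 y-4 | 327 200 134 z83 x-10 y-8 | 328 200 133 z71 x-10 y-12 | 329 200 134 z85 x-9 y-16 | 330 200 131 z77 x-9 y-20 | 331 200 129 z76 x-8 y-24 | 323 201 93 z71 x-16 y6 | 324 201 108 z70 x-16 y2 | 325 201 119 z78 x-15 y-1 | 326 201 124 z77 x-15 y-5 | 327 201 125 z76 x-14 y-8 | 328 201 125 z80 x-14 y-12 | 329 201 125 z75 x-13 y-16 | 330 201 126 z78 x-13 y-20 | 325 202 98 z63 x-19 y-1 | 326 202 103 z63 x-19 y-5 | 327 202 104 z64 x-18 y-9 | 328 202 104 z68 x-18 y-13 | 329 202 108 z75 x-17 y-17 | 330 202 117 z74 x-17 y-21 |
```

View pics/crop1.png

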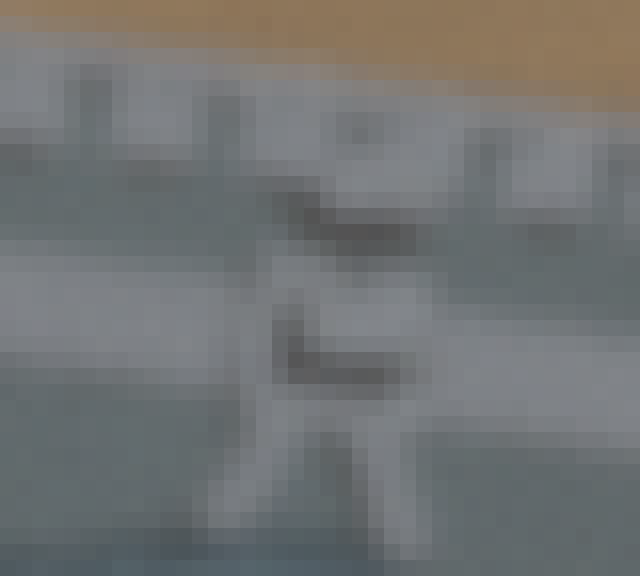

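Fixed slide yaw is about -7°, and the base measures 146 x 237 mm, which matches. Post and tab tops are at z≈76 mm. The grip point is about (0.472, -0.209). First I turn the tool, with tool x towards the hub.

```bash
python3 -m jog '[[-1,0,0,0,0,0,-0.067],[-1,0,0,0,0,0,-0.067],[-1,0,0,0,0,0,-0.067],[-1,0,0,0,0,0,-0.067],[-1,0,0,0,0,0,-0.067]]' 20
python3 -m jog '[[-1,0,0,0,0,0,-0.067],[-1,0,0,0,0,0,-0.067],[-1,0,0,0,0,0,-0.067],[-1,0,0,0,0,0,-0.067],[-1,0,0,0,0,0,-0.067]]'
cat >> h.py <<'E'
from scipy.spatial.transform import Rotation as R
def togo(t,yaw):
    s=arm.read_state();q=np.array(s["orientation"]);M=R.from_quat(q[[1,2,3,0]]).as_matrix()
    y=np.array([np.cos(yaw),np.sin(yaw),0]);z=np.array([0,0,-1.]);T=np.stack([np.cross(y,z),y,z],1)
    print("units",np.round(M.T@(np.array(t)-s["ee_pos"])/.12,3),"turn",np.round(R.from_matrix(M.T@T).as_rotvec()/(np.pi/2),4))
    print(s["time_s"],s["ee_pos"],s["ft_force"],s["finger_gap"],s["finger_force"])
E
python3 -c "
from h import *
togo([.470,-.2085,.245],np.radians(-7))"
```

```text
time_s: 0.52
ee_pos: [0.2216, -0.5302, 0.2447]
orientation: [-0.001, 0.894, 0.447, 0.0]
ft_force: [-0.1, -0.0, 0.3]
finger_gap: 0.0855
finger_force: 0.0
time_s: 0.93
ee_pos: [0.2216, -0.5302, 0.2447]
orientation: [-0.0, 0.747, 0.664, 0.0]
ft_force: [0.0, 0.7, 0.1]
finger_gap: 0.0855
finger_force: 0.0
units [2.905 1.742 0.   ] turn [-0.0002 -0.0006  0.0031]
0.9333 [ 0.22164175 -0.53022472  0.24474509] [0.02050564 0.74180372 0.09000623] 0.08550165344632504 0.0
```

```bash
python3 -m jog '[[-1,0.2,0.11,0,0,0,0],[-1,0.2,0.11,0,0,0,0],[-1,0.2,0.11,0,0,0,0],[-1,0.2,0.11,0,0,0,0],[-1,0.2,0.11,0,0,0,0]]' >/dev/null
python3 -m jog '[[-1,0.2,0.12,0,0,0,0],[-1,0.2,0.12,0,0,0,0],[-1,0.2,0.12,0,0,0,0],[-1,0.2,0.12,0,0,0,0],[-1,0.2,0.12,0,0,0,0]]' >/dev/null
python3 -m jog '[[-1,0.2,0.12,0,0,0,0],[-1,0.2,0.12,0,0,0,0],[-1,0.2,0.12,0,0,0,0],[-1,0.2,0.12,0,0,0,0],[-1,0,0,0,0,0,0]]' >/dev/null
python3 - <<'E'
from h import *
togo([.470,-.2085,.245],np.radians(-7))
for n in("top","side"):
    p,d=arm.get_image(n); np.savez(f"{n}1.npz",p=p,d=d)
    cv2.imwrite(f"pics/{n}1.png",p)
a=cv2.imread("pics/top1.png")[160:240,270:390];b=cv2.imread("pics/side1.png")[170:300,200:360]
f=lambda x,s:cv2.resize(x,s,interpolation=cv2.INTER_CUBIC)
cv2.imwrite("pics/both1.png",np.hstack([f(a,(390,260)),f(b,(320,260))]))
E
```

```text
units [ 0.084  0.084 -0.   ] turn [ 0.0002 -0.0013  0.0021]
2.1833 [ 0.4587547  -0.21731117  0.24497555] [-0.09725733  0.49893102  0.26923715] 0.08548606098564605 0.0
```

View pics/both1.png

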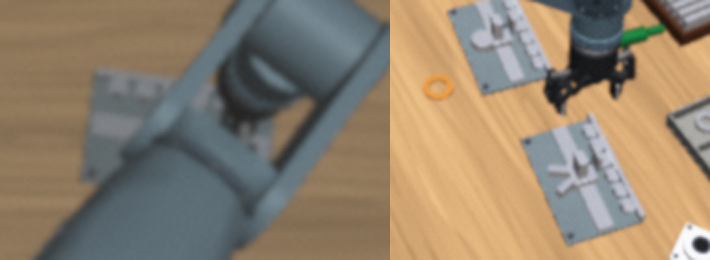

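The side crop shows the target unobstructed and confirms the V nose. The post is at about side pixel (297,249). I'll cross-check the grip point in this view.

```bash
python3 - <<'E'
from h import *
D=np.load("side1.npz");W=cloud(D["d"],"side");p=D["p"]
a=np.radians(-7.0);ex=np.array([np.cos(a),np.sin(a)]);ey=np.array([-np.sin(a),np.cos(a)]);c=np.array([.4725,-.2088])
q=W[...,:2]-c; X=q@ex*1e3;Y=q@ey*1e3
m=(abs(X)<45)&(abs(Y)<30)&(W[...,2]>.069)&(W[...,2]<.083)
import collections
vs,us=np.where(m);print(m.sum(),us.min(),us.max(),vs.min(),vs.max())
r=np.array([ray(u,v,.076,"side")[:2]-c for u,v in zip(us,vs)])*1e3
x,y=r@ex,r@ey
print(np.histogram(x,np.arange(-30,46,3)));print(np.histogram(y,np.arange(-24,27,4)))
for s in(x<10,x>10):print(np.percentile(x[s],[2,50,98]),np.percentile(y[s],[2,50,98]),s.sum())
cv2.imwrite("pics/crop2.png",cv2.resize(p[225:275,265:335],(770,550),interpolation=cv2.INTER_NEAREST))
for P in((-14,-15),(-14,15),(4,15),(4,-15),(30,-15),(30,15),(22,15),(22,-15)):
    w=np.r_[c+(P[0]*ex+P[1]*ey)/1e3,.076,1];C=arm.camera_info("side");k=np.linalg.inv(C["extrinsics"])@w
    u,v=C["fx"]*k[0]/k[2]+C["cx"],C["fy"]*k[1]/k[2]+C["cy"];print(P,"crop",int((u-265+.5)*11),int((v-225+.5)*11))
E
```

```text
63 291 305 242 253
(array([0, 0, 0, 4, 7, 4, 7, 8, 8, 6, 0, 0, 0, 0, 0, 3, 5, 7, 4, 0, 0, 0,
       0, 0, 0]), array([-30, -27, -24, -21, -18, -15, -12,  -9,  -6,  -3,   0,   3,   6,
         9,  12,  15,  18,  21,  24,  27,  30,  33,  36,  39,  42,  45]))
(array([3, 7, 7, 7, 6, 7, 8, 9, 7, 2, 0, 0]), array([-24, -20, -16, -12,  -8,  -4,   0,   4,   8,  12,  16,  20,  24]))
[-19.99874918  -9.36347501  -0.25264733] [-20.30056067  -3.56100932  11.99206108] 44
[16.76691836 21.17782256 24.7750784 ] [-19.88671619  -3.03782721  11.56220683] 19
(-14, -15) crop 335 295
(-14, 15) crop 298 221
(4, 15) crop 349 205
(4, -15) crop 387 278
(30, -15) crop 462 254
(30, 15) crop 424 181
(22, 15) crop 401 189
(22, -15) crop 439 262
```

View pics/crop2.png

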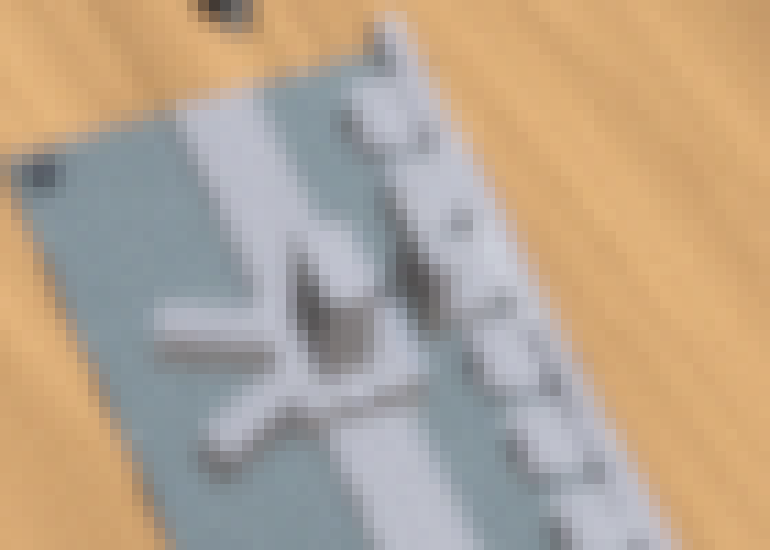

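The side view puts the grip point about 4 mm further to -x and -y than the top view. I take the mean and aim 2 mm to the post side.

```bash
python3 -c "
from h import *
togo([.4683,-.2103,.055],np.radians(-7))"
```

```text
units [0.092 0.084 1.582] turn [-0.0005 -0.0001  0.0014]
2.2833 [ 0.45710082 -0.22005855  0.24488966] [ 0.36728053 -0.09801721  0.02441361] 0.08550453833032799 0.0
```

```bash
python3 -m jog '[[-1,0.05,0.04,0.2,0,0,0],[-1,0.042,0.044,0.2,0,0,0],[-1,0,0,0.2,0,0,0],[-1,0,0,0.2,0,0,0],[-1,0,0,0.2,0,0,0]]' >/dev/null
python3 -m jog '[[-1,0,0,0,0,0,0],[-1,0,0,0,0,0,0],[-1,0,0,0,0,0,0],[-1,0,0,0,0,0,0],[-1,0,0,0,0,0,0]]' >/dev/null
python3 -c "
from h import *
togo([.4683,-.2103,.055],np.radians(-7))"
```

```text
units [ 0.016 -0.011  0.601] turn [ 0.0017  0.001  -0.0004]
3.1167 [ 0.46917087 -0.21222278  0.12706774] [-0.46819007 -0.19891988  0.25926257] 0.0857417559102285 0.0
```

```bash
python3 -m jog '[[-1,0.016,-0.011,0.15,0,0,0],[-1,0,0,0.15,0,0,0],[-1,0,0,0.12,0,0,0],[-1,0,0,0.1,0,0,0],[-1,0,0,0.08,0,0,0]]' 
python3 -m jog '[[-1,0,0,0,0,0,0],[-1,0,0,0,0,0,0],[-1,0,0,0,0,0,0],[-1,0,0,0,0,0,0],[-1,0,0,0,0,0,0]]' >/dev/null
python3 - <<'E'
from h import *
togo([.4683,-.2103,.055],np.radians(-7))
p,d=arm.get_image("side");np.savez("side2.npz",p=p,d=d)
cv2.imwrite("pics/crop3.png",cv2.resize(p[190:290,240:350],(770,600),interpolation=cv2.INTER_CUBIC)[:,:])
E
```

```text
time_s: 3.53
ee_pos: [0.4674, -0.2094, 0.0531]
orientation: [0.0, 0.749, 0.663, 0.0]
ft_force: [0.0, 0.4, 0.4]
finger_gap: 0.0851
finger_force: 0.0
units [-0.005  0.005 -0.007] turn [ 0.0009  0.0005 -0.0003]
3.95 [ 0.46775674 -0.20958071  0.0541229 ] [-0.16213454  0.96687766  1.03403814] 0.08541031027090529 0.0
```

View pics/crop3.png

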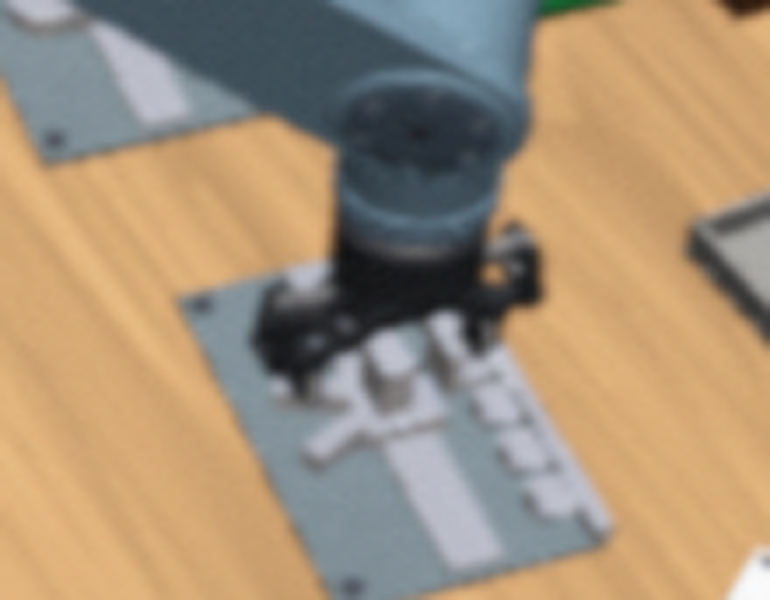

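The fingers straddle both bars. I close in steps with the lowest grip force.

```bash
for i in 1; do python3 -m jog '[[0,0,0,0,0,0,0],[0,0,0,0,0,0,0],[0,0,0,0,0,0,0],[0,0,0,0,0,0,0],[0,0,0,0,0,0,0]]' 20; python3 -m jog '[[0.2,0,0,0,0,0,0],[0.2,0,0,0,0,0,0],[0.2,0,0,0,0,0,0],[0.2,0,0,0,0,0,0],[0.2,0,0,0,0,0,0]]'; python3 -m jog '[[0.4,0,0,0,0,0,0],[0.4,0,0,0,0,0,0],[0.4,0,0,0,0,0,0],[0.4,0,0,0,0,0,0],[0.4,0,0,0,0,0,0]]'; done
```

```text
time_s: 4.42
ee_pos: [0.4703, -0.2107, 0.0552]
orientation: [0.004, 0.749, 0.662, 0.001]
ft_force: [7.6, -1.0, 3.5]
finger_gap: 0.0428
finger_force: 3.9
time_s: 4.83
ee_pos: [0.4709, -0.2109, 0.0555]
orientation: [0.004, 0.749, 0.662, 0.002]
ft_force: [8.1, 0.1, 3.8]
finger_gap: 0.0343
finger_force: 4.3
time_s: 5.25
ee_pos: [0.4703, -0.2109, 0.0558]
orientation: [0.004, 0.749, 0.662, 0.001]
ft_force: [4.4, 0.0, 10.0]
finger_gap: 0.0273
finger_force: 20.4
```

The gap is 27.3 mm, so the tab is fully in and clamped to the post. Now the one-notch shift towards the hub: 34 mm along tool +x.

```bash
python3 -m jog '[[0.4,0.03,0,0,0,0,0],[0.4,0.063,0,0,0,0,0],[0.4,0.07,0,0,0,0,0],[0.4,0.07,0,0,0,0,0],[0.4,0.05,0,0,0,0,0]]'; python3 -m jog '[[0.4,0,0,0,0,0,0],[0.4,0,0,0,0,0,0],[0.4,0,0,0,0,0,0],[0.4,0,0,0,0,0,0],[0.4,0,0,0,0,0,0]]'
```

```text
time_s: 5.67
ee_pos: [0.475, -0.1772, 0.0558]
orientation: [0.004, 0.749, 0.662, 0.001]
ft_force: [6.0, -2.7, 6.4]
finger_gap: 0.0275
finger_force: 19.4
time_s: 6.08
ee_pos: [0.475, -0.1772, 0.0558]
orientation: [0.004, 0.749, 0.662, 0.002]
ft_force: [6.5, 0.7, 7.7]
finger_gap: 0.0273
finger_force: 19.6
```

It moved 34.0 mm. I open the gripper and lift.

```bash
python3 -m jog '[[0,0,0,0,0,0,0],[0,0,0,0,0,0,0],[-0.4,0,0,0,0,0,0],[-0.7,0,0,0,0,0,0],[-1,0,0,0,0,0,0]]'; python3 -m jog '[[-1,0,0,0,0,0,0],[-1,0,0,0,0,0,0],[-1,0,0,0,0,0,0],[-1,0,0,0,0,0,0],[-1,0,0,0,0,0,0]]';python3 -m jog '[[-1,0,0,-0.1,0,0,0],[-1,0,0,-0.2,0,0,0],[-1,0,0,-0.25,0,0,0],[-1,0,0,-0.25,0,0,0],[-1,0,0,-0.25,0,0,0]]'
python3 -m jog '[[-1,0.2,-0.1,-0.2,0,0,0],[-1,0.2,-0.1,-0.2,0,0,0],[-1,0.2,-0.1,-0.1,0,0,0],[-1,0.2,-0.1,0,0,0,0],[-1,0.2,-0.1,0,0,0,0]]'
python3 - <<'E'
from h import *
p,d=arm.get_image("side");W=cloud(d,"side")
a=np.radians(-7.0);ex=np.array([np.cos(a),np.sin(a)]);ey=np.array([-np.sin(a),np.cos(a)]);c=np.array([.4725,-.2088])
q=W[...,:2]-c; X=q@ex*1e3;Y=q@ey*1e3
m=(abs(X)<45)&(abs(Y)<70)&(W[...,2]>.069)&(W[...,2]<.083)
vs,us=np.where(m);r=np.array([ray(u,v,.076,"side")[:2]-c for u,v in zip(us,vs)])*1e3
x,y=r@ex,r@ey
for s in(x<10,x>10):print(np.percentile(x[s],[2,50,98]),np.percentile(y[s],[2,50,98]),s.sum())
cv2.imwrite("pics/crop4.png",cv2.resize(p[200:290,240:350],(770,600),interpolation=cv2.INTER_CUBIC))
E
```

```text
time_s: 6.5
ee_pos: [0.4716, -0.1756, 0.0535]
orientation: [0.0, 0.749, 0.662, 0.0]
ft_force: [0.7, 0.5, 0.3]
finger_gap: 0.0769
finger_force: 0.0
time_s: 6.92
ee_pos: [0.4712, -0.1754, 0.0532]
orientation: [-0.0, 0.749, 0.662, -0.0]
ft_force: [0.1, 0.4, -0.3]
finger_gap: 0.0856
finger_force: 0.0
time_s: 7.33
ee_pos: [0.471, -0.1753, 0.1804]
orientation: [-0.0, 0.749, 0.662, -0.0]
ft_force: [0.4, 0.0, -0.5]
finger_gap: 0.0855
finger_force: 0.0
time_s: 7.75
ee_pos: [0.4264, -0.0483, 0.2405]
orientation: [0.001, 0.749, 0.662, 0.001]
ft_force: [-0.1, 0.5, 0.4]
finger_gap: 0.0856
finger_force: 0.0
[-19.90686     -9.90470358   0.17420059] [15.09256874 29.96864889 45.63575871] 43
[15.66069915 20.91780838 25.33938512] [14.22209428 27.42126359 44.17971941] 20
```

View pics/crop4.png

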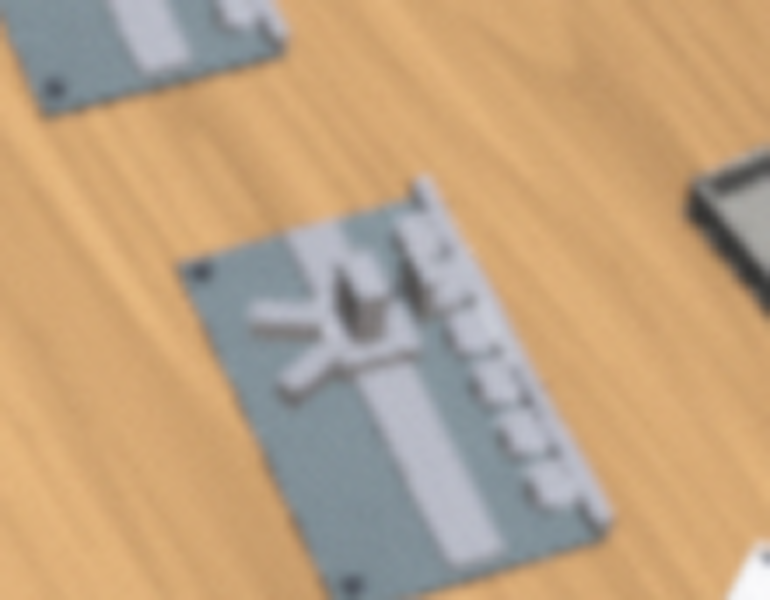

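The V slide has moved about 33 mm towards the hub. The tab is back at its original x of 21 mm and the arm is clear, so I hand in.

```bash
python3 -c "
from bench import arm
print(arm.hand_in())"
```

```text
the job is handed in; nothing more can be done
None
```

I shifted the V-nosed slide one notch (about 34 mm) towards the hub and released it. The last picture shows its latch sprung out again, the hub was never approached, and the job is handed in (no verdict was returned).

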